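Seat a flanged bush on the mould pin and check it with a spring gauge

ROBOT

A 7-joint arm with a two-finger parallel gripper is mounted at the origin on the work surface. World frame = base frame: x ahead of the robot, y to its left, z up, the work surface at z = 0. Lengths are in m, angles in rad, forces in N, time in s.
With the tool pointing down it reaches from about 0.425 to 0.875 m from the base axis. Payload 4.7 kg.
Tool frame: the origin (TCP) lies midway between the tips of the shut fingers; the grasp point (between the pads) lies 19 mm behind it; z points along the fingers, y is the line along which they close (so a half turn about z gives the same grasp; the last joint's range is limited). The gripper opens to 87 mm and grips with 3 to 60 N. Pads are 19 mm wide; open, the fingers measure 117 mm over their backs; the gripper's body (75 mm by 190 mm) begins 51 mm behind the grasp point.
Start: joints at [-1.156, 0.321, -0.07, 1.45, 0.023, 1.371, -0.057], TCP at [0.254, 0.598, 0.223] pointing down, gripper open.
Joint ranges: [-2.86, 2.86], [-0.3, 2.09], [-1.38, 1.24], [0.06, 2.45], [-1.56, 4.7], [0.09, 2.05], [-2.69, 2.69]. Speed limits (rad/s): [2.57, 2.57, 3.14, 3.14, 3.14, 3.14, 3.14].

INTERFACE

Orientations are given as a rotation vector (axis times angle).
In Python, from bench import monitor, cams, workorder gives the robot as it stands.
- The arm moves only by the tool move_arm, never from a script. Its arguments are lists of equal length, an entry for each row: "slide": the shift along the tool's x, y, z in cm, a list of three; "roll": the turn about the tool's z in rad. In form: {"slide": [[dx, dy, dz], ...], "roll": [roll, ...]}. A call has 1 to 20 rows; each row is the pose to reach, as a shift and turn from the pose commanded when the call began, along the tool's axes at that moment; what a row does not reach only later rows make up. A row lasts 1/10 s, in which the tool goes at most 50 mm and 8.59 degrees, less where a joint would pass 70% of its speed; a pose out of reach is approached as far as the arm can. A call with a gripper value outside its range is refused whole. "gripper" is the finger opening in cm, from 0 to 8.7, set as the call begins (left out, the last holds). The fingers move at their own pace and stop on an object; "squeeze" is the grip in N (left out, the last holds). Time passes only in rows, so rows that repeat a pose let the fingers close. It gives the time, the measured TCP pose, the force, the opening and the grip force at its end, in the units of the state.
- monitor.get_state(): the state, without advancing time (a new reading comes with each control period).
- cams.get_image(name): name is "scene" or "top"; returns the picture (384x512x3 uint8, red, green, blue); there is no depth.
- cams.get_calibration(name): a dict with "mtx" (3x3 intrinsics, pixels), "R" (3x3) and "t" (3): a world point X has camera coordinates R X + t. Camera axes: x right, y down, z forward; pixel columns grow to the right and rows downward; lengths in m; the calibration is good to about 2 mm. A picture is of the moment at which its call begins. get_calibration takes no time and is no camera call.
- workorder.close_job(): hands the job in; it is judged then, once.
The state is a dict: "time": time; "joint_positions": joint angles; "qd": joint speeds; "joint_torque": joint torques, N m; "position": TCP position; "tool_rot": TCP orientation; "ft_force": force on the tool from outside, world axes, zero at the start; "torque": the same for the moment, N m; "grip_width": opening from 0.0 (shut) to 1.0 (fully open); "grip_force": force on a finger pad.
Only numpy, scipy, OpenCV 4.12 (cv2) and the standard library are available. Lean on these libraries where they do the work, as an engineer would, in place of code of your own. Each camera call takes 0.05 s, during which the arm holds its last target. There are 200 camera calls.

TASK

Slip the brass flanged bush, red dot up, over the steel pin of the plaster mould, lowering it by hand rather than dropping it, until its flange lies flat on the plaster, and let go of it. Then take the spring gauge out of its wooden stand and hold it upright with its tip on the bush's red dot, its plunger pressed gently about half way in, never hard to its stop. Finish while still holding the gauge there in the gripper, with its tip touching only the dot; leave the spray can, the jar and the tape roll where they are.

Things in the scene. Friction and masses are not known exactly. Their poses are not given: they have to be found in the camera images.
- mould: White plaster mould block, fixed to the table, 160 (x) x 200 (y) x 40 mm high; origin at the centre of its underside, z up. A steel pin, 14 mm in diameter with a tapered top, stands upright in it and rises 45 mm above the plaster.
- pin_base (a point): The point on the pin's axis level with the plaster's top face (40 mm above the table); the pin's top is 45 mm above it. Axes parallel to the mould's.
- bush: Loose brass flanged bush, 250 g nominal, lying flange down on the table. Flange 80 mm in diameter and 10 mm thick; on it a coaxial hub 30 mm in diameter rising a further 22 mm (32 mm overall), to be gripped; a 17 mm bore goes through all. Origin on the axis at the flange's underside, z up along the bore, x towards the red dot.
- dot (a point): Centre of the red dot, 12 mm in diameter, on the upper face of the bush's flange, 27.5 mm from the axis, 10 mm above the flange's underside.
- stand: Wooden stand block, fixed to the table, 80 x 80 x 70 mm high, with an upright 23 mm hole through its middle in which the gauge stands tip down with some play. Origin at the centre of its underside.
- gauge: Loose spring gauge, 130 g nominal. Blue square housing 26 x 26 x 60 mm (to be gripped), yellow patch on top; below it a round barrel 18 mm in diameter and 34 mm long, then the steel plunger, 6 mm in diameter. Origin at the centre of the housing's underside, which rests on the stand's top; z up through the housing, x and y square to its side faces. Housing top at z = 60 mm.
- tip (a point): Tip of the gauge's plunger, on the gauge's axis, 60 mm below the gauge's origin when free; it moves up into the barrel when pressed.
- plunger (a joint): How far the plunger is pressed in: 0 free, 0.014 m at its stop. Its spring pushes with 0.9 N at 0 and 0.3 N more for each mm (3 N half way, 5.1 N at the stop).
- can: Loose red spray can, 60 mm in diameter, 170 mm high, upright; origin at the centre of its underside. Leave alone.
- jar: Loose amber jar, 64 mm in diameter, 85 mm high; origin at the centre of its underside. Leave alone.
- tape: Loose yellow roll of tape lying flat, 90 mm in diameter, 40 mm high; origin at the centre of its underside. Leave alone.
Not all that is in view belongs to the job. What is shaped like the bush but green or purple is not meant.

How it is judged:
By the outcome, as a careful person would: the job done as asked, in the order asked, and still so for the second after the job is handed in, while the arm keeps its last pose, push and grip.
It also fails if it takes over 62 s, if anything falls off the work surface, if the arm or the gripper's body presses on something with over 40 N, if the wrist force passes 120 N, or if a joint passes its speed limit or range.

## Working session

There is one attempt and no reset: what is moved stays moved. The work goes in short steps, Python scripts to look and compute and a tool call to move; the robot and the scene stay as the last step left them, time stands still between calls to the robot, and variables do not carry over. Pictures are saved under pics/ and viewed, at most 13 in all, crops included, and the job is handed in when it is done.

Besides the shell and the picture viewer there is one more tool, called after "Request:" as name([rows], argument=value, ...), one row to a line, values as JSON. move_arm: Moves the arm, as the interface text tells. Its arguments: {"type":"object","properties":{"slide":{"type":"array","items":{"type":"array","items":{"type":"number"}}},"roll":{"type":"array","items":{"type":"number"}},"gripper":{"type":"number"},"squeeze":{"type":"number"}},"required":["slide","roll"]}

```bash
mkdir -p pics; ls; python3 - <<'E'
from bench import monitor, cams
import cv2, numpy as np
for n in("scene","top"):
    im=cams.get_image(n); cv2.imwrite(f"pics/{n}0.png",im[:,:,::-1])
    c=cams.get_calibration(n); print(n,np.round(c["mtx"],1).tolist(),np.round(c["R"],4).tolist(),np.round(c["t"],4).tolist())
print(monitor.get_state())
E
```

```text
pics
scene [[397.5, 0.0, 255.8], [0.0, 397.5, 190.1], [0.0, 0.0, 1.0]] [[0.7841, 0.6206, 0.0053], [0.5146, -0.6454, -0.5645], [-0.347, 0.4454, -0.8254]] [-0.4224, -0.2126, 1.2167]
top [[474.0, 0.0, 253.1], [0.0, 474.0, 189.3], [0.0, 0.0, 1.0]] [[0.0256, -0.9996, -0.0134], [-0.9971, -0.0246, -0.0715], [0.0711, 0.0152, -0.9974]] [0.0038, 0.5505, 1.4873]
{'time': 0.1, 'joint_positions': array([-1.15590484,  0.32172457, -0.07010624,  1.45156064,  0.02261228,
        1.37079759, -0.05686692]), 'qd': array([ 1.79635683e-03, -3.03697788e-04, -4.03717416e-04, -4.58398194e-03,
        3.31818383e-05,  1.18495651e-03,  7.44688137e-04]), 'joint_torque': array([-2.77856598e-04, -4.92570126e+01, -4.05770782e-01, -3.13399744e+01,
       -6.40426227e-02,  3.95948708e-02,  9.67879873e-05]), 'position': array([0.25343771, 0.59801468, 0.22158301]), 'tool_rot': array([-6.25179050e-01, -3.07851150e+00,  2.64774317e-03]), 'ft_force': array([-0.19487336,  0.70574421, -0.27175307]), 'torque': array([ 0.02419523, -0.02298514, -0.00947791]), 'grip_force': 0.0, 'grip_width': 1.0008881412075001}
```

View pics/top0.png

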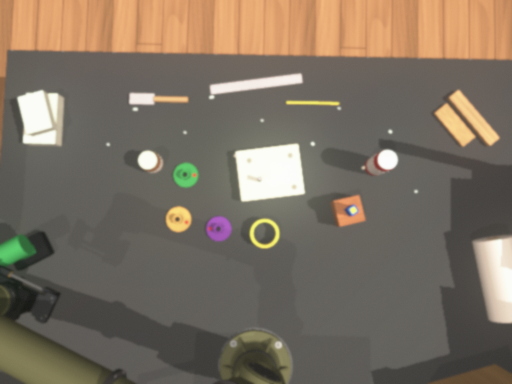

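View pics/scene0.png

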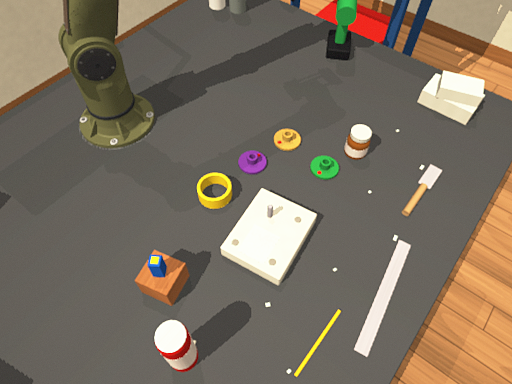

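The top view shows three bush-shaped things: brass (179,219), green (186,175) and purple (219,229). Brass fits the description, and in the scene view it is at (287,139). The mould is at (270,172), the stand and gauge at (350,210), the tape at (265,233), the can at (382,162) and the jar at (150,161). I'll confirm in an enlarged crop.

```bash
cat > h.py <<'E'
import numpy as np, cv2
from bench import monitor, cams
C={n:cams.get_calibration(n) for n in("scene","top")}
def proj(n,X):
    c=C[n]; p=c["mtx"]@(c["R"]@np.asarray(X,float)+c["t"]); return p[:2]/p[2]
def ray(n,uv,z):
    c=C[n]; o=-c["R"].T@c["t"]; d=c["R"].T@np.linalg.inv(c["mtx"])@np.array([uv[0],uv[1],1.]); return o+d*(z-o[2])/d[2]
def tri(a,b): # top uv, scene uv
    A=[];B=[]
    for n,uv in(("top",a),("scene",b)):
        c=C[n]; o=-c["R"].T@c["t"]; d=c["R"].T@np.linalg.inv(c["mtx"])@np.array([uv[0],uv[1],1.]); d/=np.linalg.norm(d)
        P=np.eye(3)-np.outer(d,d); A.append(P);B.append(P@o)
    return np.linalg.lstsq(np.vstack(A),np.hstack(B),rcond=None)[0]
def crop(im,x,y,w,h,s): return cv2.resize(im[y:y+h,x:x+w],None,fx=s,fy=s,interpolation=cv2.INTER_CUBIC)
E
python3 - <<'E'
from h import *
t=cv2.imread("pics/top0.png"); s=cv2.imread("pics/scene0.png")
a=np.hstack([crop(t,154,200,50,37,8),crop(t,325,190,50,37,8)])
b=np.hstack([crop(s,262,120,50,37,8),crop(s,132,240,50,37,8)])
cv2.imwrite("pics/c1.png",np.vstack([a,b]))
cv2.imwrite("pics/c2.png",np.vstack([crop(t,225,135,90,70,4),]+[crop(s,220,185,100,100,4)[:280,:360]]))
cv2.imwrite("pics/c2.png",np.hstack([crop(t,228,138,80,68,5),crop(s,218,184,100,100,4)[:340]]))
E
```

```text
(no output)
```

View pics/c1.png

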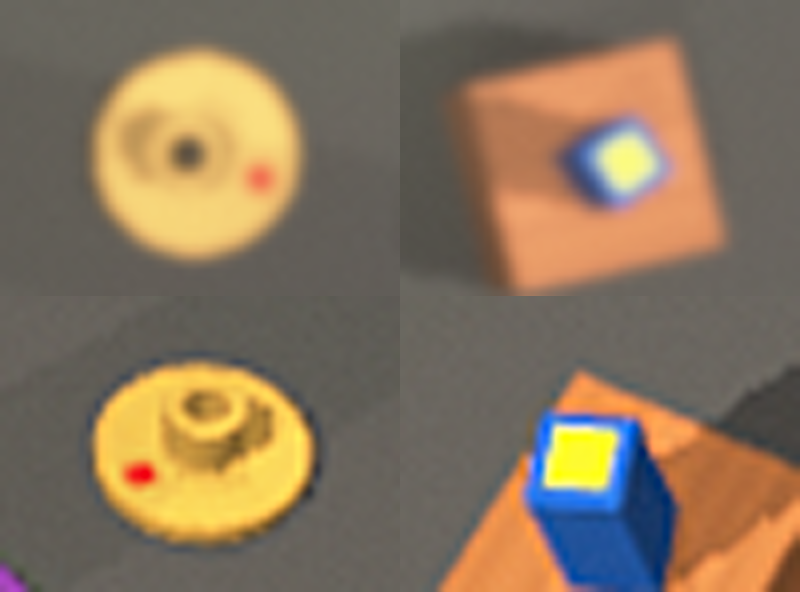

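View pics/c2.png

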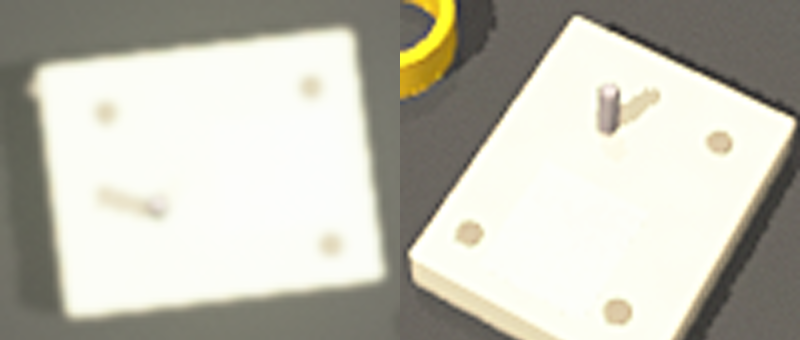

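The crops confirm the brass bush, red dot up: its bore is at top (177,219), the dot at top (186.5,222) and scene (279.5,142). The yellow patch is at top (353,209) and scene (154.5,260). The pin top is at top (259,179) and scene (270,206).

```bash
cat >> h.py <<'E'
def mask(im,kind,box=None):
    h,s,v=cv2.split(cv2.cvtColor(im,cv2.COLOR_BGR2HSV).astype(int))
    m={"brass":(h>12)&(h<30)&(s>90)&(v>110),"red":((h<8)|(h>172))&(s>120)&(v>120),"yellow":(h>24)&(h<36)&(s>110)&(v>150),"blue":(h>100)&(h<125)&(s>90)}[kind].astype(np.uint8)
    k=np.zeros_like(m)
    if box: x,y,w,hh=box; k[y:y+hh,x:x+w]=1; m=m*k
    return m
def cen(m): y,x=np.nonzero(m); return np.array([x.mean(),y.mean()]),len(x)
E
python3 - <<'E'
from h import *
t=cv2.imread("pics/top0.png"); s=cv2.imread("pics/scene0.png")
bt,bs=(154,200,45,37),(265,120,45,37)
for n,im,b in(("top",t,bt),("scene",s,bs)):
    m=mask(im,"brass",b)|mask(im,"red",b)
    c=cv2.convexHull(max(cv2.findContours(m,0,1)[0],key=cv2.contourArea))
    M=cv2.moments(c); e=np.array([M["m10"]/M["m00"],M["m01"]/M["m00"]])
    r=mask(im,"red",b); d,k=cen(r)
    print(n,"flange",e,ray(n,e,.009),"dot",d,k,ray(n,d,.01))
dt,ds=cen(mask(t,"red",bt))[0],cen(mask(s,"red",bs))[0]; print("tri dot",tri(dt,ds))
gt,gs=(335,195,35,30),(140,245,35,25)
for n,im,b in(("top",t,gt),("scene",s,gs)):
    m=mask(im,"yellow",b); c,k=cen(m); print(n,"patch",c,k,ray(n,c,.13))
    h=cv2.convexHull(max(cv2.findContours(m,0,1)[0],key=cv2.contourArea))[:,0]
    w=np.array([ray(n,p,.13)[:2] for p in h],np.float32); print(cv2.minAreaRect(w*1000))
print("tri patch",tri(cen(mask(t,"yellow",gt))[0],cen(mask(s,"yellow",gs))[0]))
a,b=np.array([259.0,179.]),np.array([270.,206.])
print("pin",tri(a,b),ray("top",a,.085),ray("scene",b,.085),ray("scene",(270,217),.04))
# mould corners top face
for n,ps in(("top",[(235.9,150.8),(298.4,143.9),(304.9,193.2),(241.5,201.2)]),("scene",[(262,188),(316.5,214.5),(270.9,277)])):
    print(n,[np.round(ray(n,p,.04)[:2],3).tolist() for p in ps])
from scipy.spatial.transform import Rotation as R
st=monitor.get_state(); print(st["position"],np.round(R.from_rotvec(st["tool_rot"]).as_matrix(),3).tolist())
E
```

```text
top flange [178.00461255 218.77214022] [0.45056489 0.25507149 0.009     ] dot [186. 222.] 1 [0.44094134 0.22896695 0.01      ]
scene flange [286.61541144 139.11297071] [0.45221209 0.25474427 0.009     ] dot [279.  141.5] 6 [0.44074248 0.23260597 0.01      ]
tri dot [0.44177105 0.22907835 0.01374516]
top patch [353.         209.71428571] 7 [ 0.48952537 -0.27819269  0.13      ]
((488.710693359375, -278.2016906738281), (5.896129608154297, 5.840909957885742), 0.6170102953910828)
scene patch [154.07692308 259.94230769] 52 [ 0.48930438 -0.27560806  0.13      ]
((489.2740783691406, -275.7563171386719), (15.153884887695312, 13.334485054016113), 38.496158599853516)
tri patch [ 0.4899968  -0.27686262  0.13268129]
pin [5.78782171e-01 4.54296576e-04 8.28506102e-02] [ 0.5773033  -0.00064285  0.085     ] [5.80762413e-01 4.88029487e-04 8.50000000e-02] [ 0.58427725 -0.00155862  0.04      ]
top [[0.669, 0.075], [0.696, -0.122], [0.54, -0.145], [0.51, 0.053]]
scene [[0.515, 0.055], [0.67, 0.076], [0.68, -0.125]]
[0.25343771 0.59801468 0.22158301] [[-0.921, 0.39, -0.001], [0.39, 0.921, -0.002], [-0.0, -0.002, -1.0]]
```

Request:
move_arm([
  [-2,-1.5,0.5],
  [-5,-4,1.5],
  [-8,-6,3],
  [-11,-8.5,4],
  [-14,-10.5,5],
  [-17,-13,6],
  [-20,-15,7],
  [-23,-17.5,8],
  [-26,-20,9],
  [-28.5,-22,10],
  [-30.5,-23,11],
  [-31.6,-23.9,12],
  [-31.6,-23.9,12],
  [-31.6,-23.9,12],
], roll=[0,0,0,0,0,0,0,0,0,0,0,0,0,0], gripper=5.0, squeeze=20)

```text
time: 1.5
position: [0.4509, 0.2555, 0.1024]
tool_rot: [-0.626, -3.078, 0.0]
ft_force: [0.0, 0.8, 0.5]
grip_width: 0.577
grip_force: 0.0
```

```bash
cat >> h.py <<'E'
from scipy.spatial.transform import Rotation as Ro
def go(X,st=None):
    st=st or monitor.get_state(); M=Ro.from_rotvec(st["tool_rot"]).as_matrix()
    return np.round(100*M.T@(np.array(X)-st["position"]),2)
E
python3 - <<'E'
from h import *
st=monitor.get_state(); print(st["position"],st["ft_force"],st["grip_width"],go([.4513,.255,.0125]))
for n in("scene","top"): cv2.imwrite(f"pics/{n}1.png",cams.get_image(n)[:,:,::-1])
p=proj("scene",[.4513,.255,.05]).astype(int);q=proj("top",[.4513,.255,.05]).astype(int)
s=cv2.imread("pics/scene1.png");t=cv2.imread("pics/top1.png")
cv2.imwrite("pics/c3.png",np.hstack([crop(s,p[0]-40,p[1]-45,80,75,5),crop(t,q[0]-40,q[1]-38,80,75,5)]))
E
```

```text
[0.45085106 0.25553298 0.10242939] [0.04026419 0.75499284 0.45372076] 0.5771879027935575 [-0.07 -0.03  8.99]
```

View pics/c3.png

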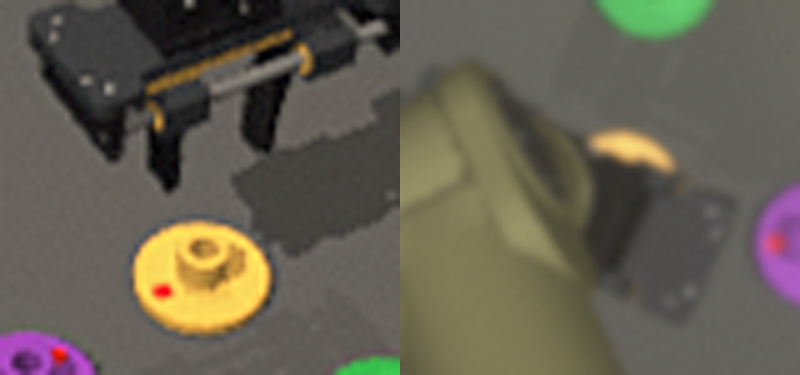

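The fingers, 50 mm open, straddle the brass hub in line with it, the hub being at crop (205,255). Going down.

Request:
move_arm([
  [0,0,2],
  [-0.1,0,4],
  [-0.1,0,6],
  [-0.1,0,7.5],
  [-0.1,0,8.3],
  [-0.1,0,8.6],
  [-0.1,0,8.8],
  [-0.1,0,8.8],
], roll=[0,0,0,0,0,0,0,0])

```text
time: 2.4
position: [0.4526, 0.2553, 0.0152]
tool_rot: [0.625, 3.078, 0.001]
ft_force: [0.9, -0.6, 0.4]
grip_width: 0.578
grip_force: 0.0
```

Request:
move_arm([
  [0,0,0],
  [0,0,0],
  [0,0,0],
  [0,0,0],
  [0,0,0],
  [0,0,0],
  [0,0,0],
  [0,0,0],
], roll=[0,0,0,0,0,0,0,0], gripper=2.4, squeeze=25)

```text
time: 3.2
position: [0.4527, 0.2552, 0.0149]
tool_rot: [0.625, 3.078, 0.002]
ft_force: [0.9, 1.4, 2.6]
grip_width: 0.329
grip_force: 25.0
```

Request:
move_arm([
  [0,0,-0.5],
  [0,0,-2],
  [0,0,-4],
  [0,0,-6],
  [0,0,-8],
  [0,0,-10],
  [0,0,-11.5],
  [0,0,-12],
  [0,0,-12],
  [0,0,-12],
], roll=[0,0,0,0,0,0,0,0,0,0])

```text
time: 4.2
position: [0.4514, 0.2541, 0.1333]
tool_rot: [-0.625, -3.077, 0.003]
ft_force: [-0.7, -0.2, -3.8]
grip_width: 0.329
grip_force: 25.0
```

```bash
python3 - <<'E'
from h import *
st=monitor.get_state(); P=st["position"]; print(P,st["ft_force"],st["grip_force"])
s=cams.get_image("scene")[:,:,::-1].copy(); cv2.imwrite("pics/scene2.png",s)
b=proj("scene",[P[0],P[1],P[2]-.0075]).astype(int); bx=(b[0]-35,b[1]-30,70,60)
m=mask(s,"brass",bx)|mask(s,"red",bx)
c=cv2.convexHull(max(cv2.findContours(m,0,1)[0],key=cv2.contourArea)); x,y,w,h=cv2.boundingRect(c); M=cv2.moments(c)
e=np.array([M["m10"],M["m01"]])/M["m00"]
print("flange",e,(w,h),"pred",proj("scene",[P[0],P[1],P[2]-.006]),ray("scene",e,P[2]-.006))
d,k=cen(mask(s,"red",bx)); print("dot",d,k,ray("scene",d,P[2]-.005))
# pin in the first pictures: columns/rows profile
g=cv2.imread("pics/scene0.png").min(2).astype(int); print(g[200:222,264:277])
g=cv2.imread("pics/top0.png").min(2).astype(int); print(g[172:188,246:266])
print("go",go([.579,.0,.125]))
E
```

```text
[0.45139799 0.25407724 0.13334061] [-0.74629146 -0.15702445 -3.76726119] 24.999532573856413
flange [288.58231421 110.44841643] (30, 24) pred [289.27198058 109.59813058] [0.45182426 0.25031    0.12734061]
dot [280.28571429 112.42857143] 7 [0.43940478 0.22955838 0.12834061]
[[241 242 243 243 242 243 243 243 241 242 242 242 240]
 [242 243 243 243 244 243 243 242 242 242 241 241 240]
 [242 242 243 243 243 243 243 243 243 242 241 242 241]
 [242 242 242 243 244 245 244 245 243 242 241 241 240]
 [241 241 243 245 239 232 235 227 240 244 241 241 241]
 [241 242 244 228 215 217 222 206 219 242 243 240 241]
 [241 243 247 194 189 232 236 228 169 233 245 242 244]
 [241 242 250 197 177 221 231 204 121 231 248 246 233]
 [242 243 250 189 156 181 182 153 116 237 253 236 193]
 [242 243 251 195 152 165 157 131 130 218 237 195 175]
 [242 244 252 198 156 164 152 125 124 168 178 177 179]
 [242 244 245 188 160 162 151 127 116 167 184 181 181]
 [241 245 234 177 163 163 151 124 122 172 185 179 178]
 [242 245 236 180 160 165 147 116 131 172 182 176 173]
 [242 246 236 182 161 162 143 114 125 168 174 209 221]
 [
[... 1070 characters left out ...]
242 241 239 236 230 227 225 220 212 200 189 182 187 199 222 238 246
  248 248]
 [246 246 246 245 244 242 241 240 235 229 225 218 205 198 212 232 243 247
  248 248]
 [246 246 246 246 246 246 246 246 244 242 241 239 234 229 234 242 246 248
  248 248]
 [247 246 247 247 247 247 247 247 247 246 246 246 245 243 245 246 247 248
  248 248]
 [247 247 247 247 247 247 247 247 247 247 247 247 247 247 247 247 247 248
  248 248]
 [247 247 247 247 247 247 247 247 247 247 247 247 247 247 247 247 247 247
  248 248]
 [247 247 247 247 248 247 247 247 247 247 247 247 247 247 247 247 247 247
  247 248]
 [247 247 247 247 247 247 247 247 247 247 247 247 247 247 247 247 247 247
  247 247]]
go [-21.67 -18.41   0.83]
```

```bash
python3 - <<'E'
from h import *
for X in([.579,0],[.582,-.001],[.585,-.002]):
  for n in("top","scene"):
    a=np.linspace(0,2*np.pi,40,endpoint=False)
    f=lambda r,z:np.array([proj(n,[X[0]+r*np.cos(q),X[1]+r*np.sin(q),z]) for q in a])
    B,Tt,S=f(.007,.04),f(.005,.085),f(.007,.08)
    print(X,n,"base",B.min(0).round(1),B.max(0).round(1),"shoulder",S.min(0).round(1),S.max(0).round(1),"top",Tt.min(0).round(1),Tt.max(0).round(1))
E
```

```text
[0.579, 0] top base [256.6 177.6] [261.1 182. ] shoulder [256.5 176.3] [261.1 180.9] top [257.2 176.8] [260.4 180.1]
[0.579, 0] scene base [265.9 213. ] [271.5 217.9] shoulder [266.3 204.4] [272.1 209.4] top [267.2 204. ] [271.4 207.5]
[0.582, -0.001] top base [256.9 176.6] [261.4 181.1] shoulder [256.9 175.3] [261.4 179.9] top [257.5 175.8] [260.8 179.1]
[0.582, -0.001] scene base [266.6 213.9] [272.2 218.8] shoulder [267.  205.3] [272.9 210.3] top [267.9 204.9] [272.1 208.5]
[0.585, -0.002] top base [257.3 175.7] [261.7 180.1] shoulder [257.2 174.4] [261.8 178.9] top [257.9 174.9] [261.1 178.1]
[0.585, -0.002] scene base [267.3 214.8] [273.  219.7] shoulder [267.8 206.3] [273.7 211.3] top [268.7 205.9] [272.9 209.4]
```

Request:
move_arm([
  [-1,-1,0],
  [-3,-2.5,0],
  [-5.5,-4.5,0],
  [-8,-6.7,0],
  [-10.5,-8.8,0],
  [-13,-11,0],
  [-15.5,-13,0],
  [-18,-15,0.3],
  [-20,-16.7,0.5],
  [-21.3,-17.8,0.7],
  [-22,-18.4,0.8],
  [-22,-18.4,0.8],
  [-22,-18.4,0.8],
], roll=[0,0,0,0,0,0,0,0,0,0,0,0,0])

```text
time: 5.55
position: [0.5825, 0.0002, 0.1262]
tool_rot: [-0.624, -3.078, -0.001]
ft_force: [-0.1, 1.0, -3.1]
grip_width: 0.328
grip_force: 25.0
```

```bash
python3 - <<'E'
from h import *
Ps=[];ims=[]
for i in range(2):
    Ps.append(monitor.get_state()["position"]); ims.append(cams.get_image("scene")[:,:,::-1].astype(float))
P=np.mean(Ps,0); s=np.mean(ims,0).astype(np.uint8); t=cams.get_image("top")[:,:,::-1].copy()
print(Ps,monitor.get_state()["ft_force"]); cv2.imwrite("pics/scene3.png",s); cv2.imwrite("pics/top3.png",t)
for n,im in(("scene",s),("top",t)):
    b=proj(n,[P[0],P[1],P[2]-.0075]).astype(int); bx=(b[0]-40,b[1]-30,80,60)
    m=mask(im,"brass",bx)|mask(im,"red",bx); print(n,m.sum(),"pred",proj(n,[P[0],P[1],P[2]-.006]),"redcen",cen(mask(im,"red",bx)))
    c=cv2.convexHull(max(cv2.findContours(m,0,1)[0],key=cv2.contourArea)); print(cv2.boundingRect(c))
    a=np.linspace(0,2*np.pi,60); E=np.array([proj(n,[P[0]+.04*np.cos(q),P[1]+.04*np.sin(q),P[2]-z]) for q in a for z in(.005,.015)]); print("pred box",E.min(0),E.max(0))
    im2=im[bx[1]-15:bx[1]+75,bx[0]:bx[0]+80]; cv2.imwrite(f"pics/c4{n}.png",cv2.resize(im2,None,fx=5,fy=5,interpolation=2))
cv2.imwrite("pics/c4.png",np.hstack([cv2.imread("pics/c4scene.png"),cv2.imread("pics/c4top.png")]))
E
```

```text
[array([5.82543968e-01, 2.35940841e-04, 1.26205259e-01]), array([0.58258265, 0.00082405, 0.12636595])] [-1.33841063  0.38345921 -2.38268376]
scene 604 pred [271.16540229 198.26033581] redcen (array([260.78571429, 202.35714286]), 14)
(254, 189, 35, 26)
pred box [253.79859281 183.82955581] [288.57317709 215.20036413]
top 0 pred [258.63808687 176.12337109] redcen (array([nan, nan]), 0)h.py:21: RuntimeWarning: Mean of empty slice.
  def cen(m): y,x=np.nonzero(m); return np.array([x.mean(),y.mean()]),len(x)
  ret = ret.dtype.type(ret / rcount)
Traceback (most recent call last):
ValueError: max() iterable argument is empty
```

The bush in the scene image, box (254–289, 189–215), lies on the pin's axis to within about 1 mm. Lowering in steps and watching the force.

Request:
move_arm([
  [0.1,0,0.5],
  [0.1,0,1.2],
  [0.1,0,1.8],
  [0.1,0,2.2],
  [0.1,0,2.5],
  [0.1,0,2.7],
  [0.1,0,2.9],
  [0.1,0,3.0],
  [0.1,0,3.0],
], roll=[0,0,0,0,0,0,0,0,0])

```text
time: 6.6
position: [0.5821, -0.0001, 0.0965]
tool_rot: [0.625, 3.079, 0.0]
ft_force: [0.1, -0.2, -2.3]
grip_width: 0.329
grip_force: 25.0
```

Request:
move_arm([
  [0,0,0.2],
  [0,0,0.4],
  [0,0,0.6],
  [0,0,0.8],
  [0,0,1.0],
  [0,0,1.0],
], roll=[0,0,0,0,0,0])

```text
time: 7.2
position: [0.5818, -0.0001, 0.0862]
tool_rot: [-0.625, -3.078, 0.0]
ft_force: [0.3, -0.5, -2.7]
grip_width: 0.328
grip_force: 25.0
```

The bottom is 14 mm below the pin's top with no contact force, so the bore is engaged.

Request:
move_arm([
  [0,0,0.3],
  [0,0,0.6],
  [0,0,0.9],
  [0,0,1.2],
  [0,0,1.5],
  [0,0,1.8],
  [0,0,2.1],
  [0,0,2.4],
  [0,0,2.6],
  [0,0,2.6],
], roll=[0,0,0,0,0,0,0,0,0,0])

```text
time: 8.2
position: [0.5819, -0.0001, 0.0602]
tool_rot: [-0.625, -3.078, 0.0]
ft_force: [0.3, 0.6, -3.1]
grip_width: 0.331
grip_force: 25.0
```

Bottom is about 5 mm above the plaster. Slow touchdown.

Request:
move_arm([
  [0,0,0.1],
  [0,0,0.2],
  [0,0,0.3],
  [0,0,0.4],
  [0,0,0.45],
  [0,0,0.5],
  [0,0,0.5],
], roll=[0,0,0,0,0,0,0])

```text
time: 8.9
position: [0.5821, -0.0001, 0.0555]
tool_rot: [-0.625, -3.079, -0.0]
ft_force: [-1.0, -0.7, -2.9]
grip_width: 0.328
grip_force: 25.0
```

Request:
move_arm([
  [0,0,0.05],
  [0,0,0.1],
  [0,0,0.15],
  [0,0,0.15],
], roll=[0,0,0,0])

```text
time: 9.3
position: [0.5822, -0.0001, 0.0549]
tool_rot: [0.625, 3.079, 0.001]
ft_force: [-3.4, -0.4, 5.2]
grip_width: 0.329
grip_force: 25.0
```

Touchdown: +5 N upward. Releasing.

Request:
move_arm([
  [0,0,0],
  [0,0,0],
  [0,0,0],
  [0,0,0],
  [0,0,0],
  [0,0,0],
], roll=[0,0,0,0,0,0], gripper=5.0)

```text
time: 9.9
position: [0.5821, -0.0001, 0.054]
tool_rot: [0.625, 3.079, 0.0]
ft_force: [-0.3, -0.2, -0.7]
grip_width: 0.569
grip_force: 0.0
```

Request:
move_arm([
  [0,0,-1],
  [0,0,-3],
  [0,0,-5.5],
  [0,0,-8],
  [0,0,-10.5],
  [0,0,-13],
  [0,0,-15],
  [0,0,-15],
], roll=[0,0,0,0,0,0,0,0])

```text
time: 10.7
position: [0.5842, -0.0002, 0.2082]
tool_rot: [0.624, 3.072, 0.004]
ft_force: [0.7, -0.2, 0.1]
grip_width: 0.576
grip_force: 0.0
```

```bash
python3 - <<'E'
from h import *
st=monitor.get_state(); print(st["position"],st["ft_force"],st["joint_positions"])
s=np.mean([cams.get_image("scene")[:,:,::-1].astype(float) for _ in range(3)],0).astype(np.uint8); cv2.imwrite("pics/scene4.png",s)
bx=(245,185,55,60)
m=mask(s,"brass",bx); c=cv2.convexHull(max(cv2.findContours(m,0,1)[0],key=cv2.contourArea)); print("box",cv2.boundingRect(c))
for X in([.5822,0],[.580,.001]):
    E=np.array([proj("scene",[X[0]+.04*np.cos(q),X[1]+.04*np.sin(q),z]) for q in np.linspace(0,6.3,60) for z in(.04,.05)]);print(X,"pred",E.min(0),E.max(0))
d,k=cen(mask(s,"red",bx)); print("dot",d,k,ray("scene",d,.05))
s0=cv2.imread("pics/scene0.png")
# gauge patch orientation: edges of blue+yellow top face, from scene0
m=mask(s0,"yellow",(140,245,35,25)); r=np.array([ray("scene",(x,y),.13)[:2] for y,x in np.argwhere(m)],np.float32)*1000; print(cv2.minAreaRect(r))
cv2.imwrite("pics/c5.png",np.hstack([crop(s,240,185,60,60,6),crop(s0,135,245,60,60,6)]))
E
```

```text
[ 5.84199134e-01 -2.40609171e-04  2.08185674e-01] [ 0.70010872 -0.20807424  0.1044081 ] [-0.39965676  0.18708447  0.40475892  1.66154037 -0.07705567  1.30169516
  1.18861161]
box (254, 201, 32, 29)
[0.5822, 0] pred [253.52303764 200.31754878] [286.19180248 230.40219261]
[0.58, 0.001] pred [253.07708739 199.59663409] [285.7035177  229.61571909]
dot [259.81818182 218.18181818] 11 [ 0.57020743 -0.02454908  0.05      ]
((489.2740478515625, -275.7563171386719), (15.153885841369629, 13.334500312805176), 38.49618148803711)
```

View pics/c5.png

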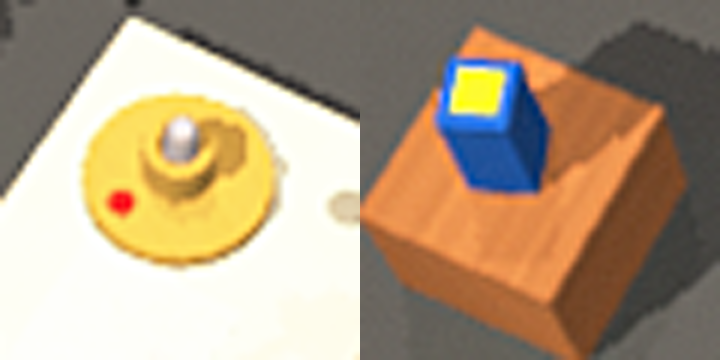

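The bush lies flat over the pin, which pokes through the hub at crop (182,135), with the dot at scene (260,218). The gauge housing top is at scene (155,260). Next I'll fit the housing's yaw from its silhouette.

```bash
cat > fit.py <<'E'
from h import *
from scipy.optimize import minimize
def hullmask(n,p,shape,S=4):
    x,y,w=p; c,s=np.cos(w),np.sin(w)
    P=np.array([proj(n,[x+c*a-s*b,y+s*a+c*b,z]) for a in(-.013,.013) for b in(-.013,.013) for z in(.07,.13)])
    m=np.zeros((shape[0]*S,shape[1]*S),np.uint8); cv2.fillConvexPoly(m,cv2.convexHull(((P+.5)*S*16).astype(np.int32))[:,0],1,shift=4)
    return m
s=cv2.imread("pics/scene0.png"); t=cv2.imread("pics/top0.png")
ob={}
for n,im,b in(("scene",s,(140,240,40,50)),("top",t,(338,198,28,26))):
    m=mask(im,"blue",b)|mask(im,"yellow",b); 
    ob[n]=cv2.resize(cv2.morphologyEx(m,cv2.MORPH_CLOSE,np.ones((3,3))),None,fx=4,fy=4,interpolation=0); print(n,m.sum())
def cost(p,ns): 
    r=0
    for n in ns:
        h=hullmask(n,p,(384,512)); r+=1-(h&ob[n]).sum()/(h|ob[n]).sum()
    return r
for ns in(("scene",),("top","scene")):
    best=min((minimize(cost,[.4893,-.276,w],args=(ns,),method="Nelder-Mead",options=dict(initial_simplex=[[.4893,-.276,w],[.4923,-.276,w],[.4893,-.273,w],[.4893,-.276,w+.15]])) for w in np.arange(0,1.57,.26)),key=lambda r:r.fun)
    print(ns,best.x,np.degrees(best.x[2])%90,best.fun)
st=monitor.get_state(); M=Ro.from_rotvec(st["tool_rot"]).as_matrix(); print("tool y dir",np.degrees(np.arctan2(M[1,1],M[0,1])))
print("can",ray("top",(387,160),.17),"stand corners",[ray("scene",p,.07)[:2].round(3).tolist() for p in((154,250),(185.5,262.5),(167,295.5),(135.5,281))])
print(go([best.x[0],best.x[1],.2]))
E
python3 fit.py
```

```text
scene 307
top 24
('scene',) [ 0.48833942 -0.27520653  0.83738086] 47.978389235790786 0.11837364899639735
('top', 'scene') [ 0.48807535 -0.27516854  0.85538112] 49.00972800341591 0.8837806221792879
tool y dir 67.03337398005047
can [ 0.63290473 -0.36588975  0.17      ] stand corners [[0.442, -0.248], [0.518, -0.225], [0.54, -0.304], [0.464, -0.323]]
[ -2.12 -28.98   0.36]
```

```bash
python3 - <<'E'
from h import *
for Q in([(457,68),(508,68),(500,117),(450,112)],[(447,58),(522,60),(510,132),(437,122)]):
    W=[ray("scene",((u-359.5)/6+134.5,(v+.5)/6+244.5),.13)[:2] for u,v in Q]
    e=[W[1]-W[0],W[2]-W[3],W[3]-W[0],W[2]-W[1]]
    print(np.mean(W,0),[(round(np.degrees(np.arctan2(v[1],v[0]))%90,1),round(1000*np.linalg.norm(v),1)) for v in e])
E
```

```text
[ 0.48950404 -0.27495544] [(np.float64(38.5), np.float64(17.6)), (np.float64(32.4), np.float64(17.4)), (np.float64(38.5), np.float64(16.3)), (np.float64(37.6), np.float64(18.2))]
[ 0.49000492 -0.27530986] [(np.float64(36.8), np.float64(26.0)), (np.float64(30.3), np.float64(25.5)), (np.float64(38.8), np.float64(23.7)), (np.float64(37.3), np.float64(26.6))]
```

Request:
move_arm([
  [0,-1,0],
  [-0.3,-4,0],
  [-0.6,-7.5,0],
  [-1,-11,0],
  [-1.3,-14.5,0],
  [-1.6,-18,0.2],
  [-1.8,-21.5,0.4],
  [-2,-25,0.4],
  [-2.2,-27.5,0.4],
  [-2.2,-29,0.4],
  [-2.2,-29,0.4],
  [-2.2,-29,0.4],
], roll=[0,0.05,0.1,0.15,0.2,0.25,0.3,0.35,0.37,0.37,0.37,0.37])

```text
time: 12.05
position: [0.4881, -0.2763, 0.1996]
tool_rot: [-1.185, -2.909, -0.001]
ft_force: [0.4, 0.5, -0.1]
grip_width: 0.575
grip_force: 0.0
```

Request:
move_arm([
  [0,0.1,1],
  [0,0.1,3],
  [0,0.1,5],
  [0,0.1,6.5],
  [0,0.1,8],
  [0,0.1,9.2],
  [0,0.1,10.2],
  [0,0.1,11],
  [0,0.1,11.3],
  [0,0.1,11.3],
], roll=[0.1,0.15,0.15,0.15,0.15,0.15,0.15,0.15,0.15,0.15])

```text
time: 13.05
position: [0.4899, -0.275, 0.0868]
tool_rot: [-1.396, -2.814, 0.0]
ft_force: [0.0, 1.5, -0.7]
grip_width: 0.578
grip_force: 0.0
```

```bash
python3 - <<'E'
from h import *
s=cams.get_image("scene")[:,:,::-1].copy(); print(monitor.get_state()["position"],monitor.get_state()["ft_force"])
cv2.imwrite("pics/c6.png",crop(s,115,210,90,90,6))
E
```

```text
[ 0.49014596 -0.27516898  0.08727656] [-0.6110957   0.61982202 -0.00626697]
```

View pics/c6.png

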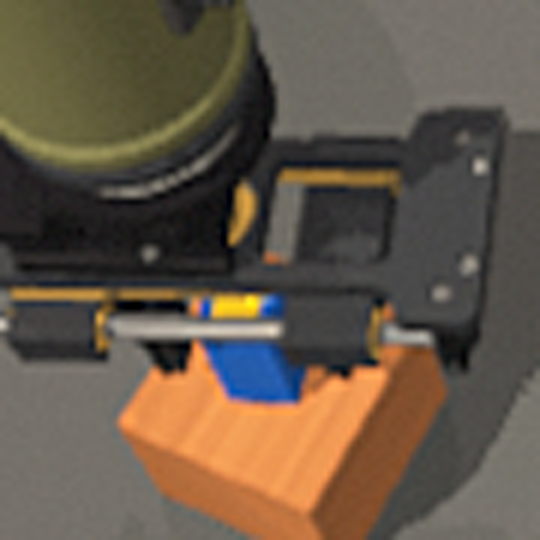

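The blue housing at crop (250,350) sits between the two fingers. Closing, then lifting straight up.

Request:
move_arm([
  [0,0,0],
  [0,0,0],
  [0,0,0],
  [0,0,0],
  [0,0,0],
  [0,0,0],
  [0,0,0],
  [0,0,0],
], roll=[0,0,0,0,0,0,0,0], gripper=2.0, squeeze=25)

```text
time: 13.9
position: [0.4901, -0.275, 0.0873]
tool_rot: [1.396, 2.814, 0.0]
ft_force: [-0.0, 0.1, 2.1]
grip_width: 0.299
grip_force: 24.7
```

Request:
move_arm([
  [0,0,-0.5],
  [0,0,-1.5],
  [0,0,-3],
  [0,0,-4.5],
  [0,0,-6],
  [0,0,-7.5],
  [0,0,-9],
  [0,0,-10.5],
  [0,0,-11.5],
  [0,0,-12],
  [0,0,-12],
], roll=[0,0,0,0,0,0,0,0,0,0,0])

```text
time: 15.0
position: [0.4902, -0.2751, 0.2077]
tool_rot: [1.395, 2.814, 0.0]
ft_force: [0.2, -0.6, -1.9]
grip_width: 0.298
grip_force: 24.7
```

```bash
python3 - <<'E'
from h import *
st=monitor.get_state(); P=st["position"]; print(P,st["ft_force"],st["grip_width"])
s=cams.get_image("scene")[:,:,::-1].copy(); cv2.imwrite("pics/scene7.png",s)
b=proj("scene",P).astype(int); print(b)
# TCP at lift: origin is TCP-0.0168 (0.0868-0.07); tip predicted
print("tip pred",proj("scene",P-[0,0,.0768]),"barrel end",proj("scene",P-[0,0,.0508]), "go",go([.5695,-.0245,.2]))
cv2.imwrite("pics/c7.png",crop(s,b[0]-45,b[1]-35,90,90,6))
E
```

```text
[ 0.49022547 -0.27511162  0.20768068] [ 0.18757412 -0.58334852 -1.87007145] 0.2975458389781041
[146 242]
tip pred [154.47810554 259.84566197] barrel end [151.80966369 254.38849391] go [15.12 21.5   0.7 ]
```

View pics/c7.png

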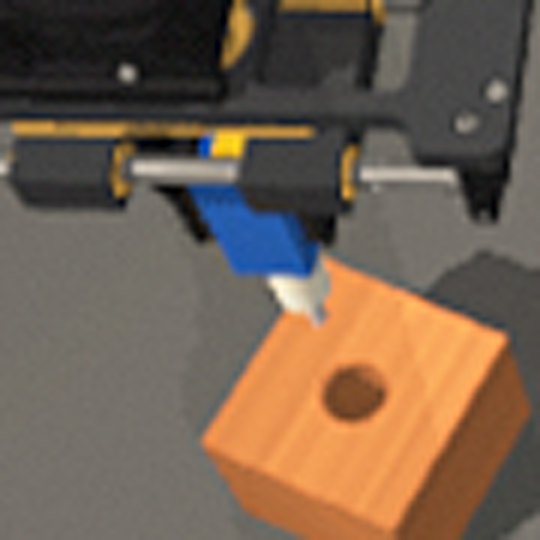

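Gauge is held upright. Its tip at scene (154,260.6) is close to the predicted (154.5,260), and the stand hole is empty. Moving over to above the dot.

Request:
move_arm([
  [0.7,1,0],
  [2,3,0],
  [3.5,5,0],
  [5,7.2,0],
  [6.5,9.4,0.2],
  [8,11.6,0.5],
  [9.5,13.7,0.8],
  [11,15.8,1.1],
  [12.3,17.7,1.3],
  [13.5,19.4,1.5],
  [14.5,20.8,1.6],
  [15,21.5,1.7],
  [15,21.5,1.7],
  [15,21.5,1.7],
], roll=[0,0,0,0,0,0,0,0,0,0,0,0,0,0])

```text
time: 16.45
position: [0.57, -0.0265, 0.19]
tool_rot: [1.397, 2.814, -0.001]
ft_force: [-0.7, -0.5, -1.7]
grip_width: 0.297
grip_force: 24.7
```

```bash
python3 - <<'E'
from h import *
P=np.mean([monitor.get_state()["position"] for _ in range(1)],0); print(P,monitor.get_state()["ft_force"])
s=cams.get_image("scene")[:,:,::-1].copy(); t=cams.get_image("top")[:,:,::-1].copy(); cv2.imwrite("pics/scene8.png",s);cv2.imwrite("pics/top8.png",t)
bx=(245,185,55,60); print("dot",cen(mask(s,"red",bx)),"top",mask(t,"red",(245,165,40,40)).sum())
print("tip pred",proj("scene",P-[0,0,.0768]),"at z.05",proj("scene",[P[0],P[1],.05]))
cv2.imwrite("pics/c8.png",crop(s,215,165,90,80,8)[:600])
E
```

```text
[ 0.57004791 -0.02650635  0.18996469] [-0.66517518 -0.49538621 -1.73935896]
dot (array([259.81818182, 218.18181818]), 11) top 0
tip pred [259.61160192 204.81389808] at z.05 [259.27018697 218.69163203]
```

View pics/c8.png

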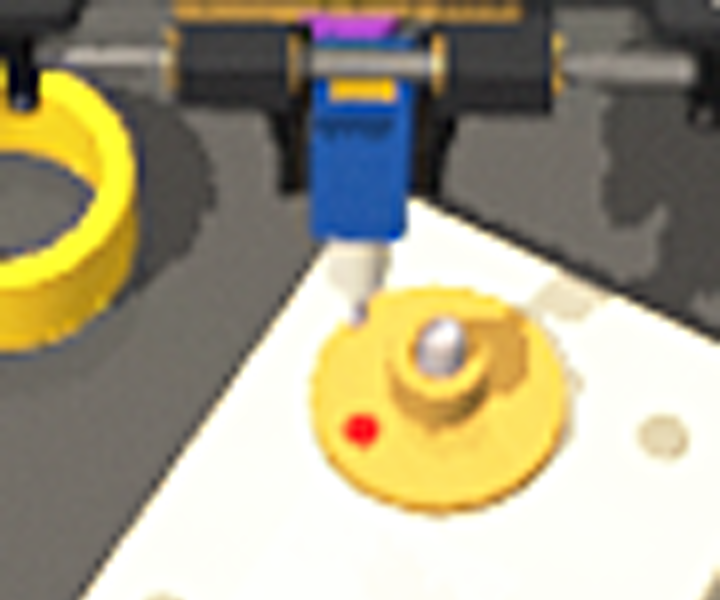

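Request:
move_arm([
  [0.1,0.1,0.5],
  [0.15,0.1,1.5],
  [0.15,0.1,2.5],
  [0.15,0.1,3.5],
  [0.15,0.1,4.3],
  [0.15,0.1,5],
  [0.15,0.1,5.4],
  [0.15,0.1,5.7],
  [0.15,0.1,5.7],
  [0.15,0.1,5.7],
], roll=[0,0,0,0,0,0,0,0,0,0])

```text
time: 17.55
position: [0.5705, -0.0237, 0.1334]
tool_rot: [1.396, 2.814, 0.001]
ft_force: [0.1, 0.1, -1.0]
grip_width: 0.296
grip_force: 24.7
```

```bash
python3 - <<'E'
from h import *
st=monitor.get_state(); P=st["position"]; print(P,st["ft_force"])
s=np.mean([cams.get_image("scene")[:,:,::-1].astype(float) for _ in range(3)],0).astype(np.uint8); cv2.imwrite("pics/scene9.png",s)
print("dot",cen(mask(s,"red",(245,205,55,40))),"tip pred",proj("scene",P-[0,0,.0768]),"z.05",proj("scene",[P[0],P[1],.05]))
cv2.imwrite("pics/c9.png",crop(s,240,180,50,50,12))
E
```

```text
[ 0.57049413 -0.02365855  0.13339527] [ 0.06683329  0.10446887 -0.97925588]
dot (array([259.88888889, 218.44444444]), 9) tip pred [260.17532406 216.61666447] z.05 [260.13654315 217.99758067]
```

View pics/c9.png

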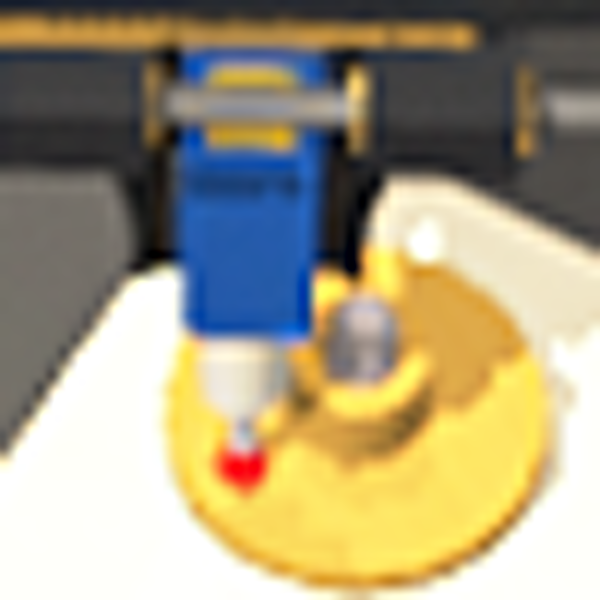

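The tip at crop (243,445) points at the middle of the dot at crop (243,465). With the remaining 6.6 mm it lands on the centre. Pressing slowly.

Request:
move_arm([
  [0,0,0.2],
  [0,0,0.4],
  [0,0,0.55],
  [0,0,0.65],
  [0,0,0.75],
  [0,0,0.85],
  [0,0,0.95],
  [0,0,1.0],
  [0,0,1.0],
  [0,0,1.0],
], roll=[0,0,0,0,0,0,0,0,0,0])

```text
time: 18.7
position: [0.5703, -0.0237, 0.1232]
tool_rot: [1.396, 2.814, 0.0]
ft_force: [-1.7, 0.1, 0.4]
grip_width: 0.299
grip_force: 24.7
```

```bash
python3 - <<'E'
from h import *
F=[];P=[]
for _ in range(8):
    st=monitor.get_state();F.append(st["ft_force"]);P.append(st["position"]);cams.get_image("top")
print(np.mean(F,0),np.std(F,0),np.mean(P,0))
E
```

```text
[-0.54684078 -0.14832367  0.87914723] [0.69466407 0.48133767 0.37000865] [ 0.57025318 -0.02365233  0.12314861]
```

Request:
move_arm([
  [0,0,0.1],
  [0,0,0.2],
  [0,0,0.27],
  [0,0,0.27],
  [0,0,0.27],
  [0,0,0.27],
], roll=[0,0,0,0,0,0])

```text
time: 19.7
position: [0.5702, -0.0237, 0.1204]
tool_rot: [1.396, 2.814, 0.0]
ft_force: [-0.7, 0.2, 0.5]
grip_width: 0.297
grip_force: 24.7
```

```bash
python3 - <<'E'
from h import *
F=[];P=[];S=[]
for _ in range(10):
    st=monitor.get_state();F.append(st["ft_force"]);P.append(st["position"]);S.append(cams.get_image("scene")[:,:,::-1].astype(float))
print(np.mean(F,0),np.std(F,0),np.mean(P,0),st["tool_rot"],st["grip_force"],st["time"])
s=np.mean(S,0).astype(np.uint8); cv2.imwrite("pics/c10.png",crop(s,230,175,70,60,10)[:600])
E
```

```text
[-0.83241822 -0.09390619  1.34659602] [0.24233909 0.26955835 0.63725325] [ 0.57025427 -0.02364267  0.12041572] [1.39573027e+00 2.81434677e+00 2.35833352e-04] 24.690812369808555 20.15
```

View pics/c10.png

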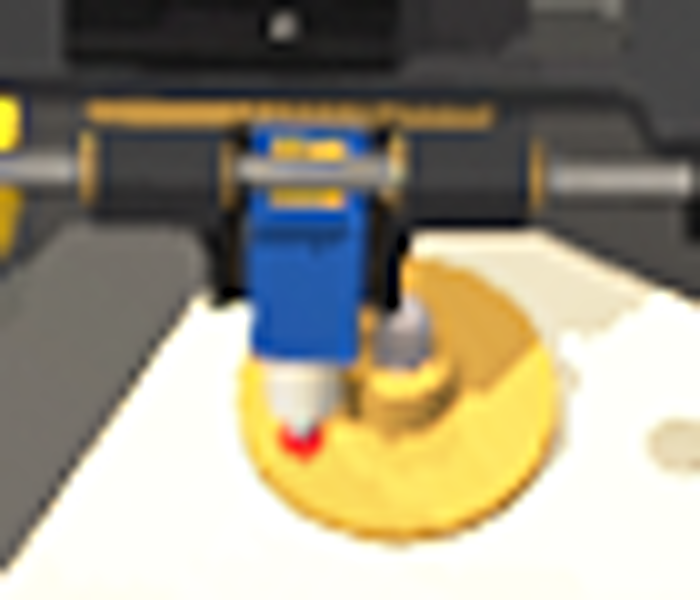

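The tip stands at crop (302,433), well inside the dot (centre (304,438)). It is pressed about 6.3 mm by both height and force. I'll add 0.5 mm and hand in.

Request:
move_arm([
  [0,0,0.05],
  [0,0,0.05],
  [0,0,0.05],
  [0,0,0.05],
  [0,0,0.05],
], roll=[0,0,0,0,0])

```text
time: 20.7
position: [0.5702, -0.0237, 0.1199]
tool_rot: [1.396, 2.814, 0.0]
ft_force: [0.0, 0.7, 0.9]
grip_width: 0.299
grip_force: 24.7
```

```bash
python3 -c "
from bench import monitor, workorder
s=monitor.get_state();print(s['position'],s['ft_force']);print(workorder.close_job())"
```

```text
[ 0.57023596 -0.02366514  0.11987872] [0.0141453  0.67849596 0.9403807 ]
the job is handed in; nothing more can be done
None
```

I handed the job in at about 20.7 s: the bush is flat on the plaster over the pin and released, and the gripper still holds the gauge upright with its tip on the red dot, plunger pressed in an estimated 7 mm (half way); no verdict was returned.

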